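# Clear the used membrane cartridges from the sampler's rocker nest

### The arm

A 6-joint arm with a two-finger parallel gripper is mounted at the origin on the work surface. World frame = base frame: x ahead of the robot, y to its left, z up, the work surface at z = 0. Lengths are in m, angles in rad, forces in N, time in s.
With the tool pointing down it reaches from about 0.275 to 0.875 m from the base axis. Payload 12.5 kg.
Tool frame: the origin (TCP) lies on the centre line of the jaws, within the pads' length; the fingertips stand r.finger_overhang ahead of it and the grasp point (between the pads) lies 3 mm ahead of it (r.finger_overhang is the distance from the TCP to the fingertips, in m); z points along the fingers, y is the line along which they close (so a half turn about z gives the same grasp; the last joint's range is limited). The gripper opens to 85 mm and grips with 20 to 120 N. Pads are 22 mm wide; open, the fingers measure 114 mm over their backs; the gripper's body (76 mm by 85 mm) begins 54 mm behind the grasp point. The pads swing forward as they close: fully open they stand 13 mm farther back than shut.
Start: joints at [1.16, 0.351, 1.652, -0, 1.139, -0.085], TCP at [0.176, 0.521, 0.253] pointing down, gripper open.
Joint ranges: [-2.75, 2.75], [-0.79, 2.1], [0.01, 2.65], [-1.57, 4.71], [0.07, 3.14], [-2.87, 2.87]. Speed limits (rad/s): [2.22, 2.22, 2.79, 3.14, 3.14, 3.14].

### API

Orientations are given as a unit quaternion [x, y, z, w].
In Python, from cell import r, optics gives the robot as it stands. The module is installed in compiled form; this text tells all that it offers. Calls block until the motion is done:
- r.move_to(position, orientation): joint-space move of the TCP to a pose.
- r.move_linear(position, rot=None, vel=0.15): straight line of the TCP; rot=None keeps the orientation; vel is the mean speed in m/s.
- r.set_joints(angles): joint-space move.
- r.set_gripper(opening, squeeze=None): opening from 0.0 (shut) to 1.0 (fully open); squeeze is the grip in N (None keeps the last); returns when the fingers have stopped.
- r.sleep(seconds).
- r.inverse_kinematics(position, orientation): joint angles nearest the present ones, or None.
- optics.get_image(name): name is "scene" or "top"; returns a dict with "pixels" (420x560x3 uint8, red, green, blue), "depth" (420x560 float32, m along the optical axis (not along the pixel's ray), 0 where there is no reading), "fx", "fy", "cx", "cy" (pixels), "D" ([k1, k2, p1, p2, k3] as OpenCV has them; the pictures are not rectified), "camera_from_world" (4x4, takes a point from world to camera coordinates). Camera axes: x right, y down, z forward; pixel columns grow to the right and rows downward; lengths in m; the calibration is good to about 2 mm. A picture is of the moment at which its call begins.
A pose or a line that the arm cannot do raises r.PlanningError and nothing moves.
- r.hand_in(): hands the job in; it is judged then, once.
Readings, each from a call of its own:
- r.current_t(): time.
- r.current_q(): joint angles.
- r.current_qvel(): joint speeds.
- r.current_effort(): joint torques, N m.
- r.current_tool_pos(): TCP position.
- r.current_ee_rot(): TCP orientation.
- r.current_contact_force(): force on the tool from outside, world axes, zero at the start.
- r.current_torque(): the same for the moment, N m.
- r.current_opening(): opening from 0.0 (shut) to 1.0 (fully open).
- r.current_finger_force(): force on a finger pad.
Only numpy, scipy, OpenCV 4.12 (cv2) and the standard library are available. Lean on these libraries where they do the work, as an engineer would, in place of code of your own. Each camera call takes 0.05 s, during which the arm holds its last target. There are 200 camera calls.

### The job

Slide the nest's cover fully back, away from the robot, to its far stop. Take every cartridge out of the recessed pockets (they are sunk flush, so tip each one up by pressing its end over the hollow) and lay them all flat on the floor of the white drain tray, side by side and not on top of each other. Then slide the cover fully home over the empty pockets again, and knock over none of the bottle, jar and beaker.

Things in the scene. Friction and masses are not known exactly. Their poses are not given: they have to be found in the camera images.
- nest: fixed white bed, 114 mm along x, 270 mm along y, flat top 41 mm above the table; origin on the table under its middle; its x axis points away from the robot (yaw within 0.15 rad of the world's x). Four equal pockets open upward, at y = -99, -33, +33, +99 mm. Side rails up to 36 mm high run to x = +155 mm, with a cross bar 35 mm high at x = 160 mm
- pocket1 (a point): point level with the bed's top in the middle of the pocket at nest y = -99 mm. Every pocket is 47 mm wide (y) and runs from x = -43 to +37.5 mm of this point. Its floor is level, 17 mm below the bed's top, from x = -2.4 mm to the far end; from there towards the near (robot-side) end it falls away at 25 degrees: the hollow
- pocket2 (a point): same point of the pocket at nest y = -33 mm. A cartridge in a pocket sits level, its centre on this point's x and y, its top 1 mm below the bed's top, with 1.5 mm clearance at the sides and far end: no room for fingers. Beyond its near end there is a 7 mm gap and then a ledge only 25 mm above the table, out to x = -59 mm, so that a fingertip can press the near edge
- pocket3 (a point): same point of the pocket at nest y = +33 mm. A cartridge pressed down lightly (under 5 N) by 7 to 10 mm on the last 5 to 8 mm of its near end rocks over and stays by itself at 25 degrees, its far end about 13 mm above the bed's top, where it can be pinched across its 44 mm width. Pressed nearer its middle it binds by friction and does not tip
- pocket4 (a point): same point of the pocket at nest y = +99 mm
- cover (a joint): grey cover plate, 100 mm (x) by 306 mm (y), underside 44 mm and top 50 mm above the table, sliding along the nest's x axis: 0 m = home against its stop, covering the pockets; 0.110 m = fully back at the far stop, pockets free. Friction about 2.5 N holds it where it is left
- cover_handle (a point): middle of the cover's steel bar handle: bar 70 mm long along the nest's y, 14 mm thick along its x and 14 mm high, centre 71 mm above the table (top 78 mm), standing on two feet above the cover's middle (the handle is above the nest's origin when the cover is home)
- cell1: membrane cartridge, a block 72 mm (x) by 44 mm (y) by 16 mm (z), black plastic with a steel top plate, 120 to 195 g; origin at its centre; in the nest its axes run like the nest's. Starts in the pocket at nest y = -99 mm, or is absent
- cell2: same kind of cartridge; starts in the pocket at nest y = -33 mm, or is absent
- cell3: same kind of cartridge; starts in the pocket at nest y = +33 mm, or is absent
- cell4: same kind of cartridge; starts in the pocket at nest y = +99 mm, or is absent
- tray: loose white open drain tray, 0.7 kg, 325 mm (x) by 140 mm (y), 22 mm high, walls and floor 4 mm thick; origin at the centre of its underside. It stands to the left or the right of the nest, its long side roughly along the world's x
- carousel: fixed grey sample carousel, disc 170 mm across, 40 mm high, with a hub and a few tubes up to 65 mm high; origin under its centre. It stands on the other side of the nest from the tray
- bottle: bystander: upright bottle with yellow cap, 68 mm wide, 150 mm high, beyond the nest; origin under its centre
- jar: bystander: upright jar with blue cap, 60 mm wide, 80 mm high, beyond the nest; origin under its centre
- beaker: bystander: clear beaker, 70 mm wide, 85 mm high, beyond the nest; origin under its centre

How it is judged:
On the way, in this order (a step that is already met when the one before it is completed fails the run):
1. the cover is slid back to its far stop (within 5 mm) (value of joint cover above 0.105 m), for 0.2 s.
2. every cartridge lies flat on the tray's floor, while the cover is still open (x of cell1 in the frame of tray between -0.126 and 0.126 m and y of cell1 in the frame of tray between -0.052 and 0.052 m and z of cell1 in the frame of tray between 0 and 0.02 m and angle between the z axis of each of cell1, cell2, cell3, cell4 and the z axis of tray, either way round below 0.15 rad and linear speed of each of cell1, cell2, cell3, cell4, tray below 0.03 m/s and x of cell2 in the frame of tray between -0.126 and 0.126 m and y of cell2 in the frame of tray between -0.052 and 0.052 m and z of cell2 in the frame of tray between 0 and 0.02 m and x of cell3 in the frame of tray between -0.126 and 0.126 m and y of cell3 in the frame of tray between -0.052 and 0.052 m and z of cell3 in the frame of tray between 0 and 0.02 m and x of cell4 in the frame of tray between -0.126 and 0.126 m and y of cell4 in the frame of tray between -0.052 and 0.052 m and z of cell4 in the frame of tray between 0 and 0.02 m and angle between tray's own z axis and vertical below 0.1 rad and height (world z) of tray below 0.01 m and value of joint cover above 0.05 m), for 0.2 s.
At the end, for the whole second after the job is handed in: Every cartridge present lies flat (within 0.15 rad, either way up) on the tray's floor, its centre within 126 mm of the tray's centre along the tray's x and 52 mm along its y and under 20 mm above the tray's underside; the cover is home within 5 mm; cartridges and tray are at rest on the table (x of cell1 in the frame of tray between -0.126 and 0.126 m and y of cell1 in the frame of tray between -0.052 and 0.052 m and z of cell1 in the frame of tray between 0 and 0.02 m and angle between the z axis of each of cell1, cell2, cell3, cell4 and the z axis of tray, either way round below 0.15 rad and linear speed of each of cell1, cell2, cell3, cell4, tray below 0.03 m/s and x of cell2 in the frame of tray between -0.126 and 0.126 m and y of cell2 in the frame of tray between -0.052 and 0.052 m and z of cell2 in the frame of tray between 0 and 0.02 m and x of cell3 in the frame of tray between -0.126 and 0.126 m and y of cell3 in the frame of tray between -0.052 and 0.052 m and z of cell3 in the frame of tray between 0 and 0.02 m and x of cell4 in the frame of tray between -0.126 and 0.126 m and y of cell4 in the frame of tray between -0.052 and 0.052 m and z of cell4 in the frame of tray between 0 and 0.02 m and angle between tray's own z axis and vertical below 0.1 rad and height (world z) of tray below 0.01 m and value of joint cover below 0.005 m); the robot touches nothing.
It fails at once if the bottle is knocked over (angle between bottle's own z axis and vertical above 0.6 rad).
It fails at once if the jar is knocked over (angle between jar's own z axis and vertical above 0.6 rad).
It fails at once if the beaker is knocked over (angle between beaker's own z axis and vertical above 0.6 rad).
Of cell1, cell2, cell3, cell4 only 3 to 4 are there at a start; the rules pass over those that are not, and their reading is None.
At some moment in a run one of tray may be knocked a few centimetres aside while the robot is not near it.
Once in a run the grip may slacken for a moment while it holds something.
It also fails if it takes over 208 s, if anything falls off the work surface, if the arm or the gripper's body presses on something with over 40 N, if the wrist force passes 120 N, or if a joint passes its speed limit or range.

## Working session

There is one attempt and no reset: what is moved stays moved. The work goes in short steps, each a Python script; the robot and the scene stay as the last script left them, time stands still between calls to the robot, and variables do not carry over. Pictures are saved under pics/ and viewed, at most 14 in all, crops included, and the job is handed in when it is done.

```bash
mkdir -p pics; cat > h.py <<'E'
import numpy as np, cv2
from cell import r, optics
def snap(name, fn):
    d=optics.get_image(name); cv2.imwrite(f'pics/{fn}.png', d['pixels'][:,:,::-1]); np.savez(f'pics/{fn}.npz', **d); return d
def K(d): return np.array([[d['fx'],0,d['cx']],[0,d['fy'],d['cy']],[0,0,1.]])
def world(d,uv,depth=None,z=None):
    "pixel -> world, by depth reading, or at plane z"
    p=cv2.undistortPoints(np.array([[uv]],float),K(d),np.array(d['D'],float))[0,0]
    ray=np.array([p[0],p[1],1.]); T=np.linalg.inv(d['camera_from_world'])
    if z is None:
        if depth is None:
            u,v=map(int,map(round,uv)); w=d['depth'][v-1:v+2,u-1:u+2]; depth=np.median(w[w>0])
        return T[:3,:3]@(ray*depth)+T[:3,3]
    R=T[:3,:3]@ray; return T[:3,3]+R*(z-T[2,3])/R[2]
def pix(d,P):
    T=np.array(d['camera_from_world']); rv=cv2.Rodrigues(T[:3,:3])[0]
    return cv2.projectPoints(np.array(P,float).reshape(-1,1,3),rv,T[:3,3],K(d),np.array(d['D'],float))[0][:,0]
E
python3 - <<'E'
from h import *
for n in ('scene','top'):
    d=snap(n,n+'0'); T=np.linalg.inv(d['camera_from_world']); print(n,d['fx'],T.round(3).tolist(),d['D'])
print(r.finger_overhang,r.current_ee_rot(),r.current_tool_pos(),r.current_t())
E
python3 -c "
import cv2,numpy as np
for n in('scene0','top0'):
    i=cv2.imread('pics/%s.png'%n); cv2.imwrite('pics/%sb.png'%n,cv2.resize(i,(800,600)))"
```

```text
scene 411.18569779477286 [[0.339, 0.767, -0.544, 1.12], [0.941, -0.271, 0.205, -0.191], [0.009, -0.582, -0.813, 0.783], [0.0, 0.0, 0.0, 1.0]] [-0.05733383  0.          0.          0.          0.        ]
top 436.3630830688274 [[0.005, -0.997, 0.083, 0.529], [-1.0, -0.006, -0.012, -0.002], [0.012, -0.083, -0.996, 1.098], [0.0, 0.0, 0.0, 1.0]] [0.04044548 0.         0.         0.         0.        ]
0.022 [ 1.62175815e-01  9.86761740e-01 -5.03779449e-04 -1.38284214e-04] [0.17588344 0.52083388 0.25281042] 0.1
```

View pics/scene0.png

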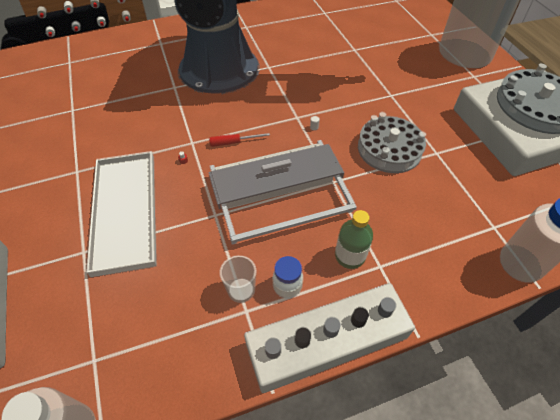

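View pics/top0.png

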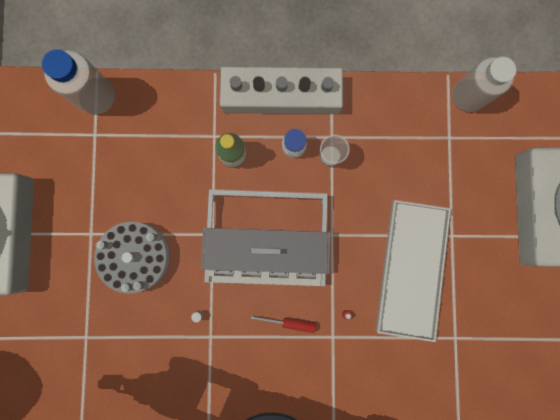

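The scene view shows the tray at left (120,210) and the nest with its grey cover at (277,170). The bottle (355,240), jar (288,275) and beaker (238,278) stand beyond it. In the top view the handle is at (266,251), the tray at (414,270) and the cross bar at (268,195). Next I'll enlarge the nest in both.

```bash
python3 - <<'E'
import cv2
a=cv2.imread('pics/top0.png')[180:300,190:350]; b=cv2.imread('pics/scene0.png')[135:245,195:365]
a=cv2.resize(a,(800,600),interpolation=cv2.INTER_CUBIC); b=cv2.resize(b,(800,518),interpolation=cv2.INTER_CUBIC)
cv2.imwrite('pics/c1.png',a); cv2.imwrite('pics/c2.png',b)
E
```

```text
(no output)
```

View pics/c1.png

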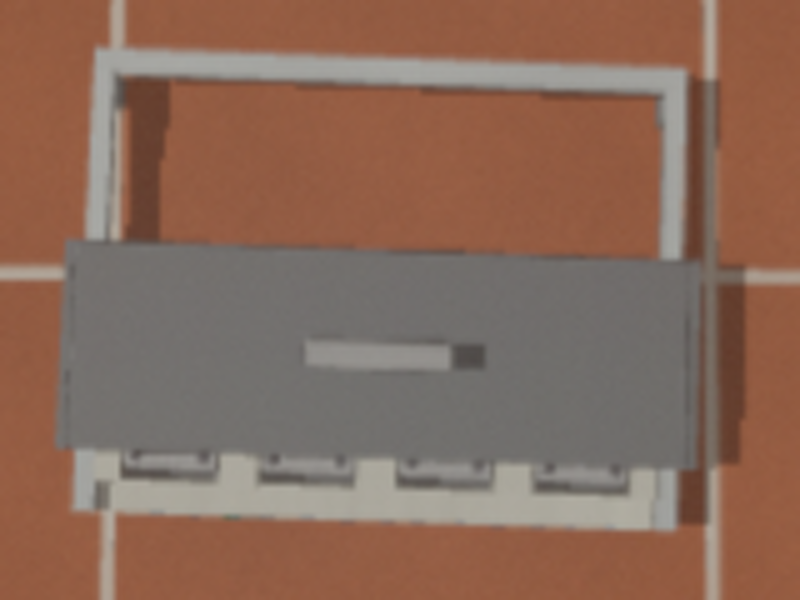

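View pics/c2.png

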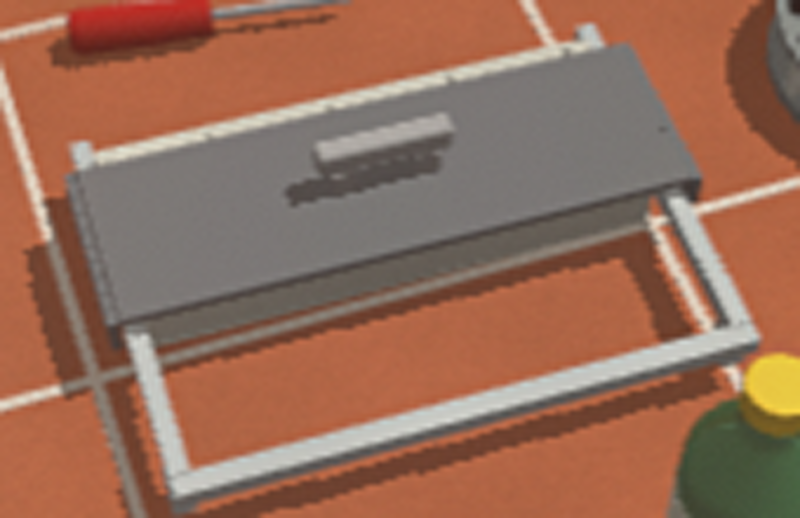

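All four pockets show a cartridge's near end, at crop (170,460), (306,468), (445,472) and (580,476). The cover is already partly open, with corners at crop (65,240), (700,260), (695,468) and (57,446). The handle top is at (378,355) in c1 and (384,133) in c2. Next I'll triangulate.

```bash
cat >> h.py <<'E'
def tri(d1,p1,d2,p2):
    Ps=[np.array(d['camera_from_world'])[:3] for d in (d1,d2)]
    us=[cv2.undistortPoints(np.array([[p]],float),K(d),np.array(d['D'],float))[0,0].reshape(2,1) for d,p in((d1,p1),(d2,p2))]
    X=cv2.triangulatePoints(*Ps,*us)[:,0]; return X[:3]/X[3]
E
python3 - <<'E'
from h import *
t=dict(np.load('pics/top0.npz')); s=dict(np.load('pics/scene0.npz'))
c1=lambda u,v:(190+u/5-.4,180+v/5-.4); c2=lambda u,v:(195+u*.2125-.4,135+v*.2125-.4)
for n,a,b in [('handle',(378,355),(384,133)),('cov FL(+y)',(65,240),(700,180)),('cov F-y',(700,260),(110,328)),('cov N-y',(695,468),(68,178)),('cov N+y',(57,446),(628,45)),('bar +y',(97,48),(757,342)),('bar -y',(687,68),(178,497))]:
    print(n,tri(t,c1(*a),s,c2(*b)).round(4), world(t,c1(*a),z=.05).round(4))
for a,b in [((393,202),(88,272)),((449,208),(95,160)),((435,339),(152,153)),((379,333),(156,265))]: pass
# tray far+y , far-y, near-y, near+y
for n,a,b in [('f+y',(393,202),(156,265)),('f-y',(449,208),(88,272)),('n-y',(435,339),(95,160)),('n+y',(379,333),(152,153))]:
    print(n,tri(t,a,s,b).round(4), world(t,a,z=.022).round(4))
for n,a in (('bottle',(231,152)),('jar',(295,140)),('beaker',(335,150))): print(n,world(t,a).round(3))
E
```

```text
handle [0.5105 0.0166 0.0789] [0.5099 0.017  0.05  ]
cov FL(+y) [0.564  0.1675 0.0447] [0.564  0.1671 0.05  ]
cov F-y [ 0.5562 -0.1374  0.0458] [ 0.556  -0.1371  0.05  ]
cov N-y [ 0.4571 -0.1341  0.0454] [ 0.4573 -0.1342  0.05  ]
cov N+y [0.4662 0.1694 0.0472] [0.4664 0.1688 0.05  ]
bar +y [0.6585 0.1558 0.033 ] [0.6565 0.1535 0.05  ]
bar -y [ 0.6507 -0.1322  0.0348] [ 0.6487 -0.1312  0.05  ]
f+y [ 0.6335 -0.3027 -0.0012] [ 0.631 -0.298  0.022]
f-y [ 0.6171 -0.436   0.0206] [ 0.6169 -0.4356  0.022 ]
n-y [ 0.3014 -0.3926  0.0244] [ 0.301  -0.3921  0.022 ]
n+y [ 0.3124 -0.2573  0.0126] [ 0.3138 -0.2582  0.022 ]
bottle [0.735 0.096 0.113]
jar [ 0.772 -0.052  0.078]
beaker [ 0.764 -0.157  0.005]
```

Handle bar centre is near (0.5105, 0.0166), nest yaw is about -0.027 and the cover joint about 0.02. I'll push the cover back with the closed fingers behind the bar, watching the force.

```bash
cat >> h.py <<'E'
from scipy.spatial.transform import Rotation as Rot
YAW=-0.027
def down(yaw=YAW, tilt=0.):
    "tool down, tool y along world y turned by yaw; tilt leans the tool's body towards local +x"
    return (Rot.from_euler('z',yaw)*Rot.from_euler('y',tilt)*Rot.from_quat([0,1,0,0])).as_quat()
ex=np.array([np.cos(YAW),np.sin(YAW),0]); ey=np.array([-np.sin(YAW),np.cos(YAW),0])
E
python3 - <<'E'
from h import *
H=np.array([.5105,.0166,0])
r.set_gripper(0.0,40)
p=H-ex*.035; p[2]=.2
r.move_to(p,down()); p[2]=.080; r.move_linear(p); print(r.current_contact_force(),r.current_t())
s0=.035; F0=np.array(r.current_contact_force())
d=-.028
while d<.095:
    d+= .01 if d<.050 else .003
    q=H+ex*d; q[2]=.080; r.move_linear(q,vel=.08)
    f=(np.array(r.current_contact_force())-F0)@ex
    if d>-.01: print(round(d,3),round(f,1),end=' | ')
    if f<-12: break
print(r.current_tool_pos(),r.current_t())
q=H+ex*(d-.03); q[2]=.08; r.move_linear(q); q[2]=.2; r.move_linear(q,vel=.25)
r.move_linear([.40,.25,.25],vel=.3)
snap('top','top1');snap('scene','scene1'); print(r.current_t())
a=cv2.imread('pics/top1.png')[180:300,190:350]
cv2.imwrite('pics/c3.png',cv2.resize(a,(800,600),interpolation=cv2.INTER_CUBIC))
E
```

```text
[-0.34338122 -0.32719129  0.18897443] 3.925
-0.008 0.2 | 0.002 -0.1 | 0.012 1.1 | 0.022 0.6 | 0.032 0.4 | 0.042 -0.2 | 0.052 -0.2 | 0.055 -0.7 | 0.058 0.6 | 0.061 -0.1 | 0.064 -0.1 | 0.067 0.6 | 0.07 0.5 | 0.073 -12.3 | [0.58149095 0.01473798 0.07966567] 7.9667
10.15
```

View pics/c3.png

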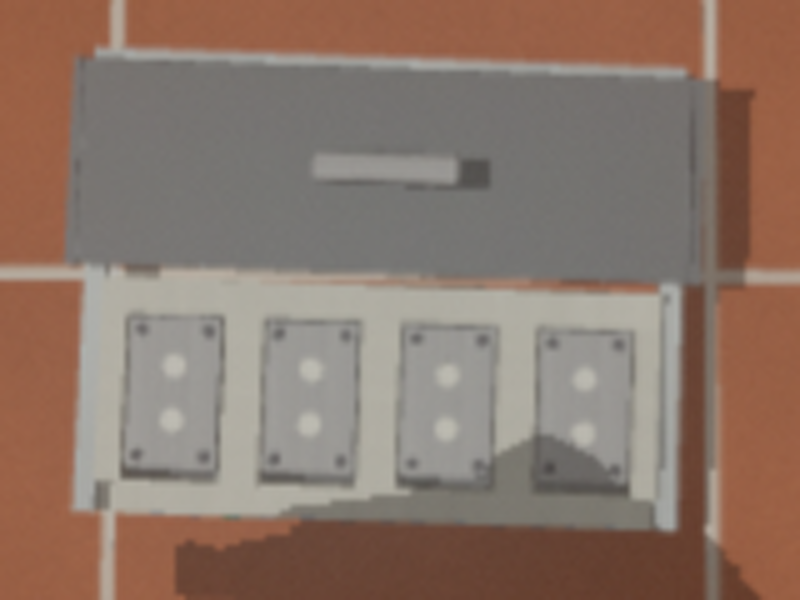

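Cover is at the far stop (12 N end contact). All four cartridges are there, with dot-pair centres at crop (172,393), (310,398), (447,403) and (584,407) and the handle at (386,168). Next, the scene crop for heights.

```bash
python3 - <<'E'
import cv2
b=cv2.imread('pics/scene1.png')[130:240,195:365]
cv2.imwrite('pics/c4.png',cv2.resize(b,(800,518),interpolation=cv2.INTER_CUBIC))
E
```

```text
(no output)
```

View pics/c4.png

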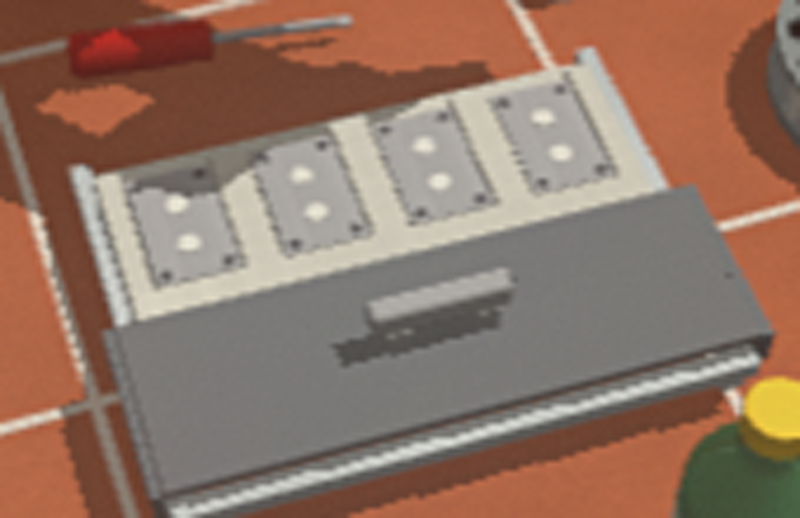

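Dots are visible in both views: near/far pairs in c4 are (176,203)/(190,242), (302,174)/(317,211), (424,145)/(440,181) and (543,117)/(561,153). The handle top is at (439,293).

```bash
python3 - <<'E'
from h import *
t=dict(np.load('pics/top1.npz')); s=dict(np.load('pics/scene1.npz'))
c1=lambda u,v:(190+u/5-.4,180+v/5-.4); c2=lambda u,v:(195+u*.2125-.4,130+v*.2125-.4)
S=[((176,203),(190,242)),((302,174),(317,211)),((424,145),(440,181)),((543,117),(561,153))]
T=[((582,434),(586,379)),((446,430),(448,376)),((309,424),(311,370)),((170,420),(174,366))]
C=[]
for a,b in zip(T,S):
    X=[tri(t,c1(*a[i]),s,c2(*b[i])) for i in (0,1)]; C.append((X[0]+X[1])/2); print(C[-1].round(4), (X[1]-X[0]).round(4))
C=np.array(C); v=C[3]-C[0]; yaw=np.arctan2(-v[0],v[1]); print('yaw',yaw, np.linalg.norm(v), C.mean(0))
h=tri(t,c1(386,168),s,c2(439,293)); print('handle',h)
E
```

```text
[ 0.4856 -0.082   0.0404] [ 0.0265 -0.0011 -0.0005]
[ 0.487  -0.0159  0.0396] [ 0.0258 -0.0006 -0.0005]
[0.4896 0.0498 0.0405] [ 0.0257 -0.0006 -0.0005]
[0.4912 0.1161 0.0397] [ 0.0259 -0.0009 -0.0009]
yaw -0.02791618929132428 0.19813532026719283 [0.48834096 0.01699834 0.04006944]
handle [0.59759593 0.01348206 0.07633524]
```

```bash
sed -i 's/^YAW=.*/YAW=-0.028/' h.py; cat >> h.py <<'E'
O=np.array([.488,.0168,0]); PY=[None,-.099,-.033,.033,.099]
def N(x,y,z): return O+ex*x+ey*y+np.array([0,0,z])
def tip(i, dx=0., log=True):
    r.set_gripper(0.0,40)
    r.move_to(N(-.041+dx,PY[i],.12),down()); r.move_linear(N(-.041+dx,PY[i],.068))
    F0=np.array(r.current_contact_force()); out=[]
    for z in np.arange(.064,.0525,-.001):
        r.move_linear(N(-.041+dx,PY[i],z),vel=.03)
        f=(np.array(r.current_contact_force())-F0)[2]; out.append((round(z*1e3),round(f,1)))
        if f>9: break
    if log: print('tip',out)
    r.move_linear(N(-.045+dx,PY[i],.12),vel=.2)
E
python3 - <<'E'
from h import *
print(r.finger_overhang)
tip(1); print(r.finger_overhang)
r.move_linear(N(-.12,.15,.2),vel=.25)
d=snap('top','top2'); print(r.current_t())
for x in (.028,.022,.015,0,-.02):
    for z in (.053,):
        uv=pix(d,N(x,PY[1],z))[0]; print(x,world(d,uv).round(4))
E
```

```text
0.022
tip [(64, np.float64(1.2)), (63, np.float64(1.4)), (62, np.float64(1.5)), (61, np.float64(1.0)), (60, np.float64(0.7)), (59, np.float64(1.2)), (58, np.float64(1.0)), (57, np.float64(0.3)), (56, np.float64(2.1)), (55, np.float64(0.6)), (54, np.float64(0.1)), (53, np.float64(0.6))]
0.022
17.0167
0.028 [ 0.5131 -0.0838  0.0425]
0.022 [ 0.5072 -0.0829  0.0517]
0.015 [ 0.5001 -0.0829  0.049 ]
0 [ 0.4848 -0.0829  0.043 ]
-0.02 [ 0.4639 -0.0833  0.0309]
```

```bash
cat >> h.py <<'E'
def tray(d):
    "tray centre, yaw from a top picture"
    hsv=cv2.cvtColor(d['pixels'],cv2.COLOR_RGB2HSV); m=((hsv[...,1]<70)&(hsv[...,2]>90)).astype(np.uint8)
    m[:, :345]=0; m[:150]=0; m[375:]=0; m[:,500:]=0
    n,l,st,_=cv2.connectedComponentsWithStats(m); k=1+st[1:,4].argmax()
    c=max(cv2.findContours((l==k).astype(np.uint8),cv2.RETR_EXTERNAL,cv2.CHAIN_APPROX_NONE)[0],key=cv2.contourArea)
    P=np.array([world(d,p,z=.022)[:2] for p in c[:,0].astype(float)],np.float32)
    (cx,cy),(w,h),a=cv2.minAreaRect(P); a=np.radians(a)
    if w<h: a+=np.pi/2; w,h=h,w
    a=(a+np.pi/2)%np.pi-np.pi/2
    return np.array([cx,cy]),a,(w,h)
GX=.021
def pick(i):
    r.set_gripper(.66,60); r.move_to(N(GX,PY[i],.12),down()); r.move_linear(N(GX,PY[i],.075))
    F0=np.array(r.current_contact_force())[2]
    for z in np.arange(.072,.0585,-.002):
        r.move_linear(N(GX,PY[i],z),vel=.05); f=r.current_contact_force()[2]-F0
        if f>3: z+=.003; r.move_linear(N(GX,PY[i],z),vel=.05); break
    print('pick z',round(z,4),'f',round(f,1),end=' ')
    r.set_gripper(0.3,60); o=r.current_opening(); f=r.current_contact_force()[2]-F0
    print('open',round(o*85,1),'ff',r.current_finger_force(),'fz',round(f,1))
    r.move_linear(N(GX,PY[i],.17),vel=.15); print('lifted',round(r.current_opening()*85,1),r.current_t())
    return z
TH=np.radians(25)
def place_pose(tc,ta,sx,zg,side=-1,clear=.002,sy=0.):
    v=np.array([-.0036-GX,0,.0323-zg]); yaw=ta+side*np.pi/2
    C=np.array([*(tc+Rot.from_euler('z',ta).as_matrix()[:2,:2]@[sx,sy]),.012+clear])
    return C-(Rot.from_euler('z',yaw)*Rot.from_euler('y',TH)).apply(v), down(yaw,TH)
E
python3 - <<'E'
from h import *
d=dict(np.load('pics/top2.npz')); tc,ta,wh=tray(d); print(tc,ta,wh)
for side in(-1,1):
  for sx in (-.111,-.037,.037,.111):
    p,q=place_pose(tc,ta,sx,.062,side); print(side,sx,p.round(3),[None if (k:=r.inverse_kinematics(x,q)) is None else np.round(k,2).tolist() for x in (p,p+[0,0,.12])])
E
```

```text
[ 0.49469599 -0.36436775] -0.04375760092276515 (0.5411774516105652, 0.3761361539363861)
-1 -0.111 [ 0.382 -0.394  0.031] [[-1.0, 0.8, 1.58, 0.27, 1.14, -1.12], [-1.0, 0.63, 1.55, 0.26, 1.34, -1.06]]
-1 -0.037 [ 0.456 -0.398  0.031] [[-0.91, 0.87, 1.43, 0.3, 1.2, -1.02], [-0.91, 0.71, 1.4, 0.28, 1.38, -0.96]]
-1 0.037 [ 0.53  -0.401  0.031] [[-0.83, 0.95, 1.25, 0.32, 1.27, -0.93], [-0.83, 0.8, 1.22, 0.31, 1.44, -0.87]]
-1 0.111 [ 0.604 -0.404  0.031] [[-0.76, 1.05, 1.04, 0.33, 1.37, -0.84], [-0.76, 0.91, 1.0, 0.32, 1.53, -0.78]]
1 -0.111 [ 0.385 -0.325  0.031] [[-0.62, 0.61, 2.05, -1.03, 0.43, -2.78], None]
1 -0.037 [ 0.459 -0.328  0.031] [None, None]
1 0.037 [ 0.533 -0.331  0.031] [None, None]
1 0.111 [ 0.607 -0.334  0.031] [None, None]
```

```bash
sed -i 's/^    n,l,st,_=/    m=cv2.morphologyEx(m,cv2.MORPH_CLOSE,np.ones((5,5))); m=cv2.morphologyEx(m,cv2.MORPH_OPEN,np.ones((9,9)))\n    n,l,st,_=/' h.py
python3 - <<'E'
from h import *
for n in ('top0','top2'): print(tray(dict(np.load(f'pics/{n}.npz'))))
z=pick(1)
d=snap('top','top3'); print(tray(d))
for x in (.028,.015,0,-.02):
    print(x,world(d,pix(d,N(x,PY[1],.04))[0]).round(4))
open('zg','w').write(str(z))
cv2.imwrite('pics/c5.png',cv2.resize(snap('scene','s3')['pixels'][60:300,60:380,::-1],(800,600)))
E
```

```text
(array([ 0.45901513, -0.35042313]), np.float64(-0.13749474602304712), (0.3383282423019409, 0.16115547716617584))
(array([ 0.45898435, -0.35036513]), np.float64(-0.13818570316786793), (0.338358074426651, 0.1611631214618683))
pick z 0.06 f -0.2 open 41.9 ff 65.25542288756697 fz 15.6
lifted 42.0 22.0917
(array([ 0.45879409, -0.35046464]), np.float64(-0.1437999130618639), (0.33886972069740295, 0.16010671854019165))
0.028 [ 0.5193 -0.0513  0.4541]
0.015 [ 0.5114 -0.0511  0.4543]
0 [ 0.5023 -0.0509  0.4538]
-0.02 [ 0.4898 -0.051   0.4479]
```

View pics/c5.png

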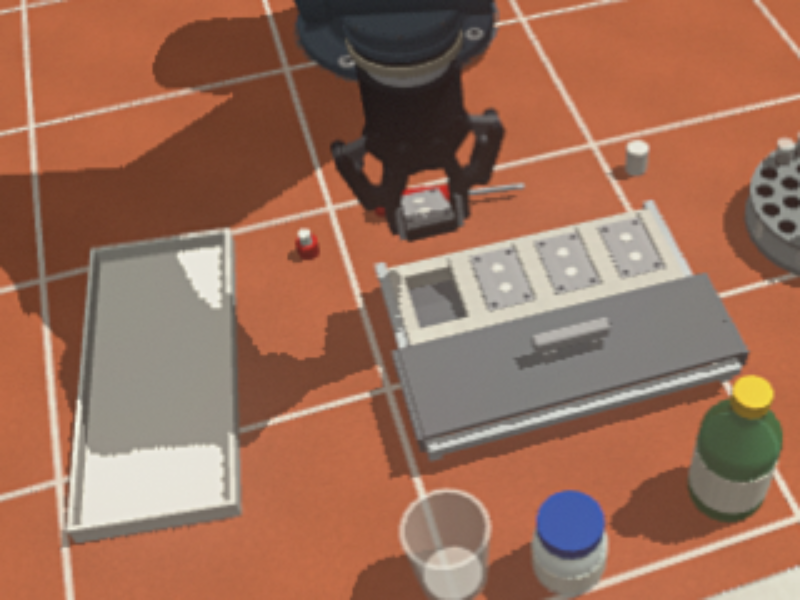

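The cartridge is held, tilted, at c5 (428,212). Pocket 1 is empty and the tray is unobstructed. I'll switch the tray fit to a centroid and principal-axis fit, then place.

```bash
cat >> h.py <<'E'
def tray(d):
    hsv=cv2.cvtColor(d['pixels'],cv2.COLOR_RGB2HSV); m=((hsv[...,1]<70)&(hsv[...,2]>90)).astype(np.uint8)
    m[:, :345]=0; m[:150]=0; m[375:]=0; m[:,500:]=0
    m=cv2.morphologyEx(m,cv2.MORPH_CLOSE,np.ones((5,5))); m=cv2.morphologyEx(m,cv2.MORPH_OPEN,np.ones((9,9)))
    n,l,st,_=cv2.connectedComponentsWithStats(m); k=1+st[1:,4].argmax()
    c=max(cv2.findContours((l==k).astype(np.uint8),cv2.RETR_EXTERNAL,cv2.CHAIN_APPROX_NONE)[0],key=cv2.contourArea)
    f=np.zeros_like(m); cv2.drawContours(f,[c],-1,1,-1); vu=np.argwhere(f)[::7]
    P=np.array([world(d,p[::-1],z=.022)[:2] for p in vu.astype(float)]); mu=P.mean(0)
    w,V=np.linalg.eigh(np.cov((P-mu).T)); e=V[:,1]*np.sign(V[0,1])
    return mu,np.arctan2(e[1],e[0]),np.sqrt(12*w)
def place(tc,ta,sx,zg,**k):
    p,q=place_pose(tc,ta,sx,zg,**k); o=r.current_opening()
    r.move_to(p+[0,0,.10],q); print('before place',round(r.current_opening()*85,1),end=' ')
    F0=np.array(r.current_contact_force())[2]; r.move_linear(p+[0,0,.015],vel=.15)
    for dz in np.arange(.012,-.0021,-.002):
        r.move_linear(p+[0,0,dz],vel=.05); f=r.current_contact_force()[2]-F0
        if f>4: break
    print('down',round(dz,3),'f',round(f,1),end=' ')
    r.set_gripper(.68); r.move_linear(p+[0,0,.08],vel=.15); print('t',r.current_t())
E
python3 - <<'E'
from h import *
for n in ('top0','top2','top3'): T=tray(dict(np.load(f'pics/{n}.npz'))); print(T)
place((T[0]+[.004,-.346-T[1]*0-T[0][1]])*.5+T[0]*.5 if 0 else T[0],T[1],.111,.060)
r.move_to(N(-.045,PY[2],.12),down())
d=snap('top','top4'); print(tray(d)); snap('scene','s4')
a=d['pixels'][170:350,350:590-120+100-0,::-1]
cv2.imwrite('pics/c6.png',cv2.resize(d['pixels'][180:360,340:500,::-1],(533,600),interpolation=cv2.INTER_CUBIC))
E
```

```text
(array([ 0.46329094, -0.34489296]), np.float64(-0.17447874995166845), array([0.14925834, 0.33116091]))
(array([ 0.46321514, -0.34467696]), np.float64(-0.1712101367313236), array([0.14942987, 0.3310972 ]))
(array([ 0.46335911, -0.34609331]), np.float64(-0.189280366450867), array([0.14754016, 0.33341597]))
before place 42.3 down -0.002 f 12.4 t 27.1417
(array([ 0.46407328, -0.34571796]), np.float64(-0.16562496222251283), array([0.14788283, 0.33114024]))
```

View pics/c6.png

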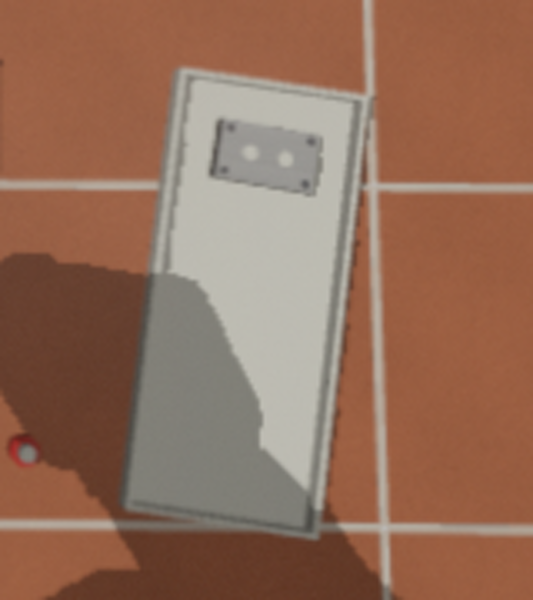

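The cartridge lies flat near the far end of the tray, at crop (268,155). The tray's corners are at (180,69), (372,97), (318,538) and (124,510), so the tray yaw comes from those.

```bash
sed -i 's/np.arange(.072,.0585,-.002)/np.arange(.072,.061,-.002)/' h.py; python3 - <<'E'
from h import *
d=dict(np.load('pics/top4.npz')); c=lambda u,v:(340+u*.3-.35,180+v*.3-.35)
W=np.array([world(d,c(*p),z=.022)[:2] for p in ((180,69),(372,97),(318,538),(124,510))])
e=W[0]+W[1]-W[2]-W[3]; print('tray',W.mean(0),np.arctan2(e[1],e[0]),np.linalg.norm(e)/2)
cc=world(d,c(268,156),z=.020); print('cell',cc)
tip(2)
z=pick(2)
d=snap('top','top5'); print(z,tray(d))
E
```

```text
tray [ 0.46525701 -0.34643627] -0.14849207729955863 0.32324998908884084
cell [ 0.57097218 -0.3640868   0.02      ]
tip [(64, np.float64(-1.3)), (63, np.float64(-1.1)), (62, np.float64(0.0)), (61, np.float64(-0.5)), (60, np.float64(-1.0)), (59, np.float64(-0.7)), (58, np.float64(-0.5)), (57, np.float64(-0.8)), (56, np.float64(-0.5)), (55, np.float64(0.4)), (54, np.float64(-1.0)), (53, np.float64(-1.1))]
pick z 0.062 f 0.3 open 41.9 ff 60.44445186853409 fz 2.3
lifted 42.1 37.6167
0.061999999999999986 (array([ 0.46378671, -0.34606435]), np.float64(-0.17923570159564492), array([0.14796562, 0.33224449]))
```

```bash
sed -i 's/np.arange(.012,-.0021,-.002)/np.arange(.012,-.0011,-.001)/' h.py; python3 - <<'E'
from h import *
TC=np.array([.4653,-.3464]);TA=-.148
place(TC,TA,.037,.062)
tip(3); z=pick(3)
d=snap('top','top6'); print(z,tray(d))
cv2.imwrite('pics/c7.png',cv2.resize(d['pixels'][170:370,200:500,::-1],(800,533),interpolation=cv2.INTER_CUBIC))
E
```

```text
before place 41.9 down -0.001 f 3.9 t 44.2583
tip [(64, np.float64(-0.2)), (63, np.float64(-0.8)), (62, np.float64(0.6)), (61, np.float64(-0.6)), (60, np.float64(-0.5)), (59, np.float64(-0.3)), (58, np.float64(-0.8)), (57, np.float64(0.3)), (56, np.float64(-0.3)), (55, np.float64(-0.7)), (54, np.float64(0.2)), (53, np.float64(-0.9))]
pick z 0.062 f 1.3 open 41.9 ff 60.43207257986069 fz 3.4
lifted 42.4 54.4917
0.061999999999999986 (array([ 0.47878627, -0.33102902]), np.float64(-0.13213098539501084), array([0.14544628, 0.3295287 ]))
```

View pics/c7.png

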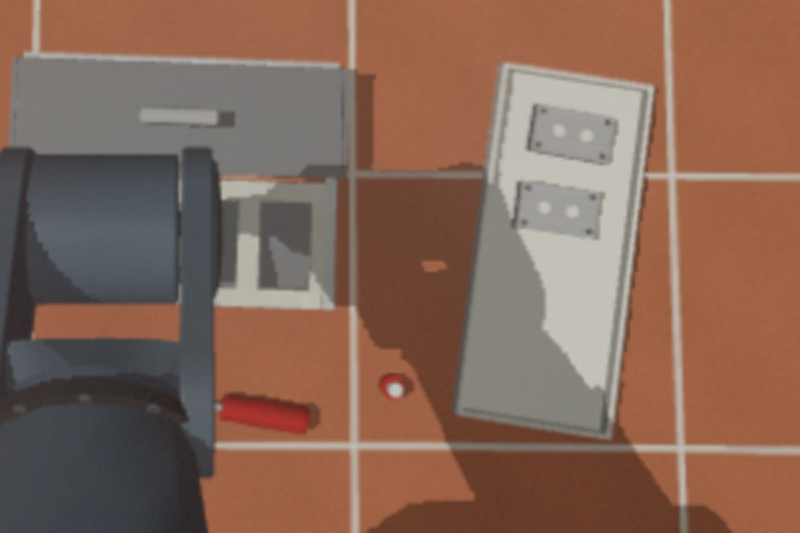

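The tray has been knocked about 20 mm. Its corners are now at (501,63), (654,87), (611,438) and (456,412), and both cartridges are still flat at (573,133) and (558,210). I'll re-measure and place the third.

```bash
python3 - <<'E'
from h import *
d=dict(np.load('pics/top6.npz')); c=lambda u,v:(200+u*.375-.31,170+v*.375-.31)
W=np.array([world(d,c(*p),z=.022)[:2] for p in ((501,63),(654,87),(611,438),(456,412))])
e=W[0]+W[1]-W[2]-W[3]; TC=W.mean(0);TA=np.arctan2(e[1],e[0]); print('tray',TC,TA)
for q in ((573,134),(558,210)):
    print('cell in tray',Rot.from_euler('z',-TA).as_matrix()[:2,:2]@(world(d,c(*q),z=.02)[:2]-TC))
np.save('tray.npy',[*TC,TA])
place(TC,TA,-.037,.062)
tip(4); z=pick(4)
d=snap('top','top7'); print(z,tray(d))
cv2.imwrite('pics/c8.png',cv2.resize(d['pixels'][170:370,200:500,::-1],(800,533),interpolation=cv2.INTER_CUBIC))
E
```

```text
tray [ 0.48263995 -0.33176654] -0.1476664452246709
cell in tray [ 0.10601029 -0.00362961]
cell in tray [0.03432788 0.00120946]
before place 41.6 down -0.001 f 3.8 t 61.2833
tip [(64, np.float64(0.3)), (63, np.float64(1.0)), (62, np.float64(0.3)), (61, np.float64(0.1)), (60, np.float64(0.1)), (59, np.float64(0.4)), (58, np.float64(-0.1)), (57, np.float64(0.1)), (56, np.float64(1.1)), (55, np.float64(0.5)), (54, np.float64(0.8)), (53, np.float64(0.7))]
pick z 0.062 f -1.3 open 42.0 ff 60.43396174907684 fz 2.2
lifted 41.9 71.65
0.061999999999999986 (array([ 0.47882445, -0.33105202]), np.float64(-0.12181853345940315), array([0.14586848, 0.32873224]))
```

View pics/c8.png

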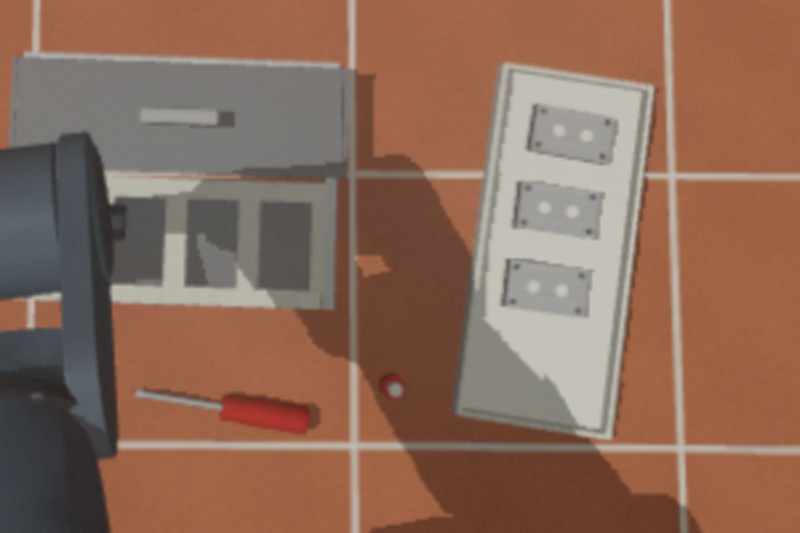

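Three cartridges lie flat at (573,134), (558,210) and (547,288). The tray hasn't moved. Now the fourth.

```bash
python3 - <<'E'
from h import *
*TC,TA=np.load('tray.npy'); TC=np.array(TC)
place(TC,TA,-.109,.062)
p=N(.0,0,.2); r.move_to(p,down()); r.set_gripper(0.0,40)
d=snap('top','top8'); print(tray(d)); s=snap('scene','s8')
c=lambda u,v:(200+u*.375-.31,170+v*.375-.31)
M=Rot.from_euler('z',TA).as_matrix()[:2,:2]
for q in (.106,.035,-.037,-.109):   # height of each cartridge's ends
    print([world(d,pix(d,[*(TC+M@[q,y]),.02])[0])[2].round(4) for y in (-.028,.0,.028)])
cv2.imwrite('pics/c9.png',cv2.resize(d['pixels'][170:370,200:500,::-1],(800,533),interpolation=cv2.INTER_CUBIC))
E
```

```text
before place 41.9 down -0.001 f 6.0 t 78.6833
(array([ 0.47900895, -0.33128091]), np.float64(-0.12781105049909702), array([0.14486297, 0.32917772]))
[np.float64(0.0183), np.float64(0.0183), np.float64(0.0201)]
[np.float64(0.0194), np.float64(0.0184), np.float64(0.0188)]
[np.float64(0.0168), np.float64(0.0189), np.float64(0.0181)]
[np.float64(0.0198), np.float64(0.0179), np.float64(0.0186)]
```

View pics/c9.png

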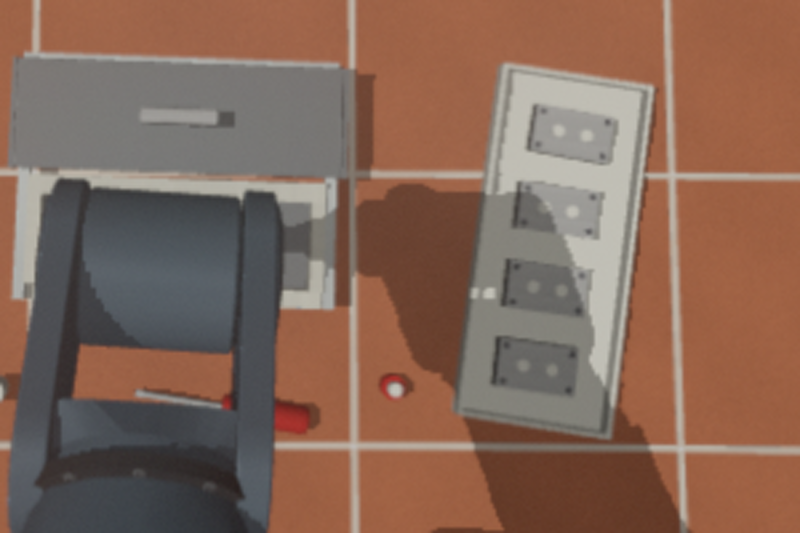

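All four cartridges are flat and separate at (573,134), (558,210), (547,288) and (535,366), with tops about 18 mm high. Now I'll close the cover.

```bash
python3 - <<'E'
from h import *
r.move_linear(N(.145,0,.2),vel=.25); r.move_linear(N(.145,0,.080),vel=.15); F0=np.array(r.current_contact_force())
x=.145
while x>.005:
    x-=.01 if x>.032 else .002
    r.move_linear(N(x,0,.080),vel=.08); f=(np.array(r.current_contact_force())-F0)@ex
    if x<.04: print(round(x,3),round(f,1),end=' | ')
    if f>15: break
print(r.current_tool_pos())
r.move_linear(N(x+.03,0,.08)); r.move_linear(N(x+.03,0,.2),vel=.25); r.move_linear([.35,.2,.28],vel=.3)
d=snap('top','top9'); print(tray(d),r.current_t())
cv2.imwrite('pics/c10.png',cv2.resize(d['pixels'][100:370,180:500,::-1],(711,600),interpolation=cv2.INTER_CUBIC))
E
```

```text
0.035 1.7 | 0.025 1.9 | 0.023 2.4 | 0.021 1.8 | 0.019 5.3 | 0.017 14.6 | 0.015 23.8 | [0.50704504 0.01618443 0.0807489 ]
(array([ 0.47823889, -0.33048237]), np.float64(-0.13352321961159688), array([0.14612477, 0.32953571])) 89.1583
```

View pics/c10.png

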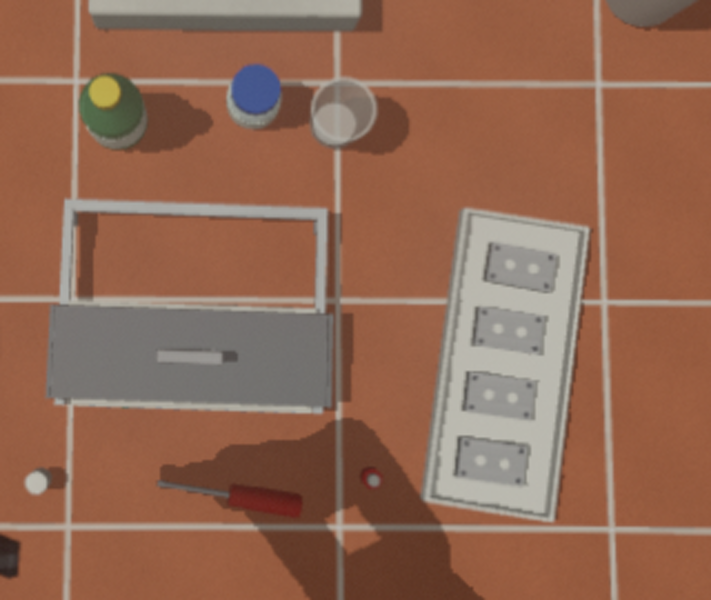

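The cover is home against its stop, the four cartridges lie flat and apart in the tray, and all three bystanders are upright. Handing in.

```bash
python3 -c "
from h import *
print(r.hand_in())"
```

```text
the job is handed in; nothing more can be done
None
```

The job is handed in (no verdict came back): all four cartridges lie flat and apart on the tray floor, the cover is home against its stop, and the bottle, jar and beaker are upright, about 89 s into the 208 s limit.

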